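# Run the last clamp nut onto its stud

### The job

Three bar-handled nuts clamp the wood on the bending form; two are down tight, and one still stands high on the end of its stud. Turn the high one backward (counterclockwise from above) until it drops into the thread start, then forward (clockwise) until it is fully home on its steel plate, and let go. Leave the other two nuts as they are.

Things in the scene. Friction and masses are not known exactly. Their poses are not given: they have to be found in the camera images.
- nut_grip (a point): Grip point of the high nut: on its upright axis, 12 mm below the top of its black handle bar (64 long, 12 thick, 40 mm tall; point x along the bar, z up). The steel hub under the bar, 40 mm across, has its top 28 mm below this point: keep fingertips above it. The nut (0.2 to 0.3 kg) turns on a fixed stud, cannot be pulled off, and starts 18 mm above its steel plate.
- nut (a joint): Turn of the high nut, rad, + is forward (clockwise from above), 0.05 N m. Starts 0.45 to 0.85. At 0 going back is the thread start: by -0.25 it has dropped 11 mm if caged loosely (fingers 3 mm wider than the bar); if gripped tight, lower the hand 11 mm. Stop at -0.6. Then forward it sinks 7 mm/rad to home at 1.0, a hard stop; it stays as left. With no drop, forward only slides it round.
- nut_b_tip (a point): One end of the handle bar (30 mm from its axis) of one of the two nuts already down tight on their plates: same kind of nut, 18 mm lower than the high one, at least 160 mm from it or from the third. Not to be turned.
- nut_c_tip (a point): The same point on the other nut that is already down tight. Not to be turned.

How it is judged (in metres and radians):
On the way:
1. the high nut has been turned backward and has dropped into the thread start (value of joint nut below 0.1 rad and distance of nut_grip from where it was at the start of the episode above 0.008 m), for 0.1 s.
At the end, for the whole second after the job is handed in: The high nut has been run forward to at least 0.75 rad (home is 1.0), has come down by more than 15 mm (18 mm when home) and is at rest; the bar ends of the other two nuts are within 10 mm of where they were (value of joint nut above 0.75 rad and distance of nut_grip from where it was at the start of the episode above 0.015 m and velocity of joint nut between -0.1 and 0.1 rad/s and distance of each of nut_b_tip, nut_c_tip from where it was at the start of the episode below 0.01 m); the robot touches nothing.
It fails at once if one of the two tight nuts has been turned (bar end moved more than 10 mm) (distance of any of nut_b_tip, nut_c_tip from where it was at the start of the episode above 0.01 m).
It also fails if it takes over 42 s, if anything falls off the work surface, if the arm or the gripper's body presses on something with over 40 N, if the wrist force passes 120 N, or if a joint passes its speed limit or range.

### The arm

A 7-joint arm with a two-finger parallel gripper is mounted at the origin on the work surface. World frame = base frame: x ahead of the robot, y to its left, z up, the work surface at z = 0. Lengths are in mm, angles in rad, forces in N, time in s.
With the tool pointing down it reaches from about 425 to 950 mm from the base axis. Payload 4.7 kg.
Tool frame: the origin (TCP) lies midway between the tips of the shut fingers; the grasp point (between the pads) lies 19 mm behind it (grip_point_offset is the z of the grasp point in the tool frame, in mm); z points along the fingers, y is the line along which they close (so a half turn about z gives the same grasp; the last joint's range is limited). The gripper opens to 85 mm and grips with 20 to 120 N. Pads are 22 mm wide; open, the fingers measure 114 mm over their backs; the gripper's body (76 mm by 85 mm) begins 54 mm behind the grasp point. The pads swing forward as they close: fully open they stand 13 mm farther back than shut.
Start: joints at [1.155, 0.469, -0.049, 1.532, 0.024, 1.141, -0.082], TCP at [254.677, -625.133, 198.935] pointing down, gripper open.
Joint ranges: [-2.59, 2.59], [-0.33, 1.99], [-1.39, 1.29], [0.1, 2.45], [-1.04, 4.18], [0.21, 1.99], [-2.66, 2.66]. Speed limits (rad/s): [2.57, 2.57, 3.14, 3.14, 3.14, 3.14, 3.14].

### API

Orientations are given as a unit quaternion [x, y, z, w].
In Python, from workcell import goto, move_linear, goto_joints, open_jaws, grasp, dwell, ik, state, capture, camera_params, Unreachable, job_done, grip_point_offset gives the robot as it stands. The module is installed in compiled form; this text tells all that it offers. Calls block until the motion is done:
- goto(position, orientation): joint-space move of the TCP to a pose.
- move_linear(position, rot=None, v=150, stop_force=None): straight line of the TCP; rot=None keeps the orientation; v is the mean speed in mm/s. With stop_force (N) it stops when the force on the tool has changed by that much, and returns True; else False.
- goto_joints(angles): joint-space move.
- open_jaws() and grasp(): open the fingers fully, or close them until they stop; the grip force is fixed at half the most.
- dwell(seconds).
- ik(position, orientation): joint angles nearest the present ones, or None.
- state(): the state.
- capture(name): name is "side" or "top" or "wrist"; returns (picture, depth): 480x640x3 uint8, red, green, blue; 480x640 float32, mm along the optical axis (not along the pixel's ray), 0 where there is no reading.
- camera_params(name): a dict with "mtx" (3x3 intrinsics, pixels), "dist" ([k1, k2, p1, p2, k3] as OpenCV has them; the pictures are not rectified), "xyz" and "orientation" of the camera in the world. Camera axes: x right, y up, looking along -z (the intrinsics and any distortion apply to the point x, -y, -z); pixel columns grow to the right and rows downward; lengths in mm; the calibration is good to about 2 mm. A picture is of the moment at which its call begins: read the wrist's pose just before it. camera_params takes no time and is no camera call; for the wrist camera it gives the pose at the moment of the call.
A pose or a line that the arm cannot do raises Unreachable and nothing moves.
- job_done(): hands the job in; it is judged then, once.
The state is a dict: "clock": time; "qpos": joint angles; "qd": joint speeds; "effort": joint torques, N m; "eef_pos": TCP position; "ee_rot": TCP orientation; "force": force on the tool from outside, world axes, zero at the start; "torque": the same for the moment, N m; "gripper_width": opening from 0.0 (shut) to 1.0 (fully open); "grip_force": force on a finger pad.
Only numpy, scipy, OpenCV 4.12 (cv2) and the standard library are available. Lean on these libraries where they do the work, as an engineer would, in place of code of your own. Each camera call takes 0.05 s, during which the arm holds its last target. There are 200 camera calls.

## Working session

There is one attempt and no reset: what is moved stays moved. The work goes in short steps, each a Python script; the robot and the scene stay as the last script left them, time stands still between calls to the robot, and variables do not carry over. Pictures are saved under pics/ and viewed, at most 10 in all, crops included, and the job is handed in when it is done.

```bash
mkdir -p pics; cat > h.py <<'E'
import numpy as np, cv2
from scipy.spatial.transform import Rotation as R
from workcell import *
def snap(name):
    p=camera_params(name); im,d=capture(name)
    np.savez(f'{name}.npz',im=im,d=d,mtx=p['mtx'],dist=p['dist'],xyz=p['xyz'],q=p['orientation']); return im,d
def cloud(name):
    f=np.load(f'{name}.npz'); d=f['d']
    v,u=np.mgrid[:480,:640]
    n=cv2.undistortPoints(np.stack([u,v],-1).reshape(-1,1,2).astype(float),f['mtx'],f['dist']).reshape(480,640,2)
    P=np.stack([n[...,0]*d,-n[...,1]*d,-d],-1)
    return P@R.from_quat(f['q']).as_matrix().T+f['xyz']
E
python3 - <<'E'
from h import *
s=state(); print(s['clock'],s['ee_rot'],s['gripper_width'],grip_point_offset)
for n in('top','side'):
    im,d=snap(n); cv2.imwrite(f'pics/{n}.png',im[...,::-1]); print(n,camera_params(n)['xyz'],(d>0).mean())
E
```

```text
0.0 [ 9.81356845e-01  1.92192005e-01 -2.20757562e-04 -9.62801696e-04] 0.9986402041080553 -18.700000000000003
top [ 443.16293301   22.18914255 1023.14972599] 0.9958333333333333
side [ 412.92523362 -438.97348398  607.68767348] 0.9958072916666667
```

View pics/top.png

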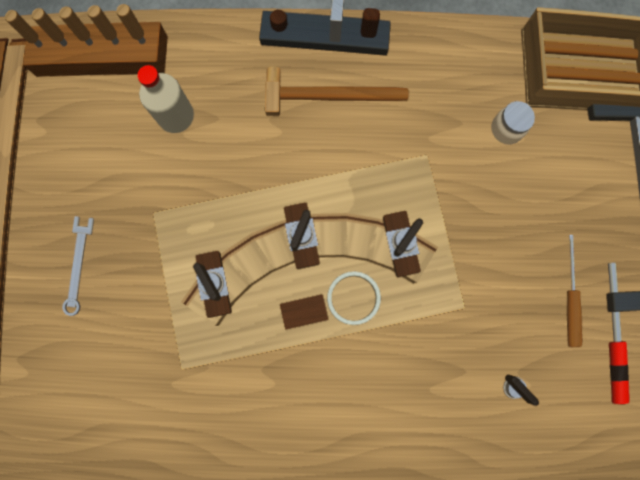

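View pics/side.png

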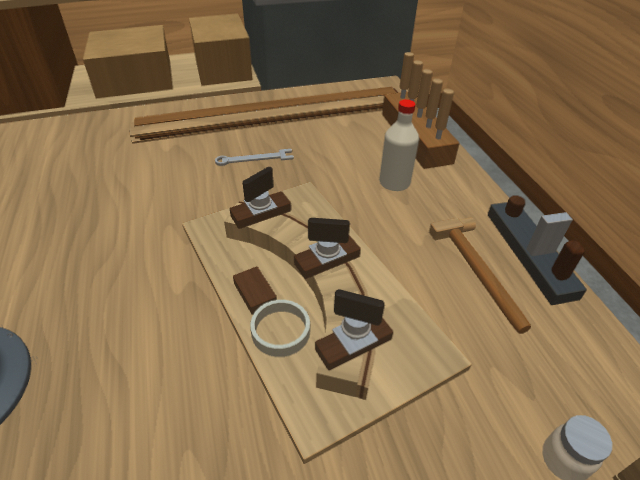

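The top view shows three clamp nuts at (206,281), (301,229) and (408,238), plus a loose spare at (521,389). Next I'll compare their heights using depth.

```bash
python3 - <<'E'
from h import *
f=np.load('top.npz');P=cloud('top');im=f['im'].astype(int)
for u,v in((206,281),(301,229),(408,238)):
    w=np.zeros((480,640),bool);w[v-35:v+35,u-30:u+30]=1
    q=P[w&(im.sum(-1)<200)&(f['d']>0)]; zt=np.percentile(q[:,2],97)
    t=q[q[:,2]>zt-8]; c,(a,b),ang=cv2.minAreaRect(t[:,:2].astype(np.float32))
    e=np.linalg.svd(t[:,:2]-t[:,:2].mean(0),full_matrices=False)[2][0]
    print(u,v,zt,len(t),c,a,b,ang,t[:,:2].mean(0),np.degrees(np.arctan2(e[1],e[0])))
E
```

```text
206 281 147.69586112390246 280 (495.10552978515625, 195.10218811035156) 61.405235290527344 10.782917022705078 31.095928192138672 [494.72854497 194.50685598] -148.97026390745285
301 229 147.63725673537763 303 (576.8919067382812, 52.512603759765625) 12.42582893371582 62.18738555908203 70.66510009765625 [576.98013237  52.52874277] 160.1086818832407
408 238 165.1831981698998 287 (566.5221557617188, -109.8421630859375) 10.991337776184082 62.66417694091797 56.87058639526367 [ 565.84868902 -109.43996538] 145.88308995193202
```

The nut at (408,238) is the high one (top at z=165 versus 148), with its axis near (566,-110) and its bar at about 146.5°. I'll choose the yaw branch, go above it and take a close look.

```bash
cat >> h.py <<'E'
def quat(a):
    x=np.array([np.cos(a),np.sin(a),0]); z=np.array([0,0,-1.]); return R.from_matrix(np.stack([x,np.cross(z,x),z],1)).as_quat()
E
python3 - <<'E'
from h import *
a0=np.radians(146.5)
for k in(0,np.pi):
    for da in(1.15,.6,0,-.3,-.6):
        q=ik([566,-110,135],quat(a0-k+da)); print(k,da,None if q is None else np.round(q,2))
E
```

```text
0 1.15 [ 0.93  0.67 -1.18  1.8   0.68  1.15  1.66]
0 0.6 [ 0.69  0.48 -0.76  1.81  0.39  1.    1.36]
0 0 [ 0.64  0.46 -0.69  1.81  0.35  0.99  0.8 ]
0 -0.3 [ 0.64  0.46 -0.69  1.81  0.35  0.99  0.49]
0 -0.6 [ 0.61  0.45 -0.64  1.81  0.32  0.98  0.22]
3.141592653589793 1.15 [ 0.43  0.41 -0.41  1.82  0.19  0.95 -1.06]
3.141592653589793 0.6 [ 0.34  0.39 -0.29  1.83  0.13  0.94 -1.56]
3.141592653589793 0 [ 0.24  0.38 -0.15  1.84  0.07  0.93 -2.1 ]
3.141592653589793 -0.3 [ 0.2   0.38 -0.1   1.84  0.05  0.93 -2.38]
3.141592653589793 -0.6 [ 0.15  0.37 -0.03  1.84  0.02  0.93 -2.65]
```

```bash
python3 - <<'E'
from h import *
a0=np.radians(146.5)
goto([566,-110,265],quat(a0)); s=state(); print(s['clock'],s['eef_pos'],np.round(s['qpos'],2),s['force'])
im,d=snap('wrist'); cv2.imwrite('pics/w1.png',im[...,::-1]); print(camera_params('wrist')['xyz'])
P=cloud('wrist'); m=(P[...,2]>156)&(P[...,2]<175)&(np.hypot(P[...,0]-566,P[...,1]+110)<45)&(d>0)
t=P[m]; print(len(t),np.percentile(t[:,2],[5,50,95]),cv2.minAreaRect(t[:,:2].astype(np.float32)),t[:,:2].mean(0))
z=np.median(t[:,2]); t=t[abs(t[:,2]-z)<2]; e=np.linalg.svd(t[:,:2]-t[:,:2].mean(0),full_matrices=False)[2][0]
print(len(t),cv2.minAreaRect(t[:,:2].astype(np.float32)),np.degrees(np.arctan2(e[1],e[0])))
E
```

```text
2.2667 [ 565.82427145 -111.59626662  264.67135293] [ 0.66  0.33 -0.69  1.66  0.22  1.23  0.9 ] [-0.15335936 -1.20632308 -0.07824581]
[501.37888604 -68.57063546 439.67868037]
1241 [161.63886483 163.228085   164.41326013] ((566.8915405273438, -111.77226257324219), (11.747062683105469, 63.269283294677734), 56.1518440246582) [ 565.68547001 -111.09809493]
1205 ((567.0135498046875, -111.8276138305664), (11.703252792358398, 63.00365447998047), 56.05530548095703) -33.8529398212714
```

View pics/w1.png

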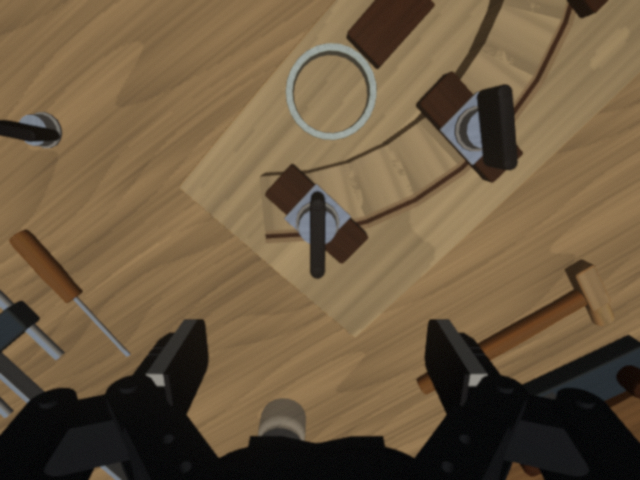

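The wrist view shows the high nut's bar upright in the image at about (317,235), between the open fingers' planes. The two estimates agree to within 2 mm, giving an axis near (566.7,-110.8), so I'll descend and grasp.

```bash
python3 - <<'E'
from h import *
a0=np.radians(146.2)
def pr(t): s=state(); print(t,round(s['clock'],2),s['eef_pos'].round(1) if hasattr(s['eef_pos'],'round') else s['eef_pos'],np.round(s['force'],1),np.round(s['torque'],2),round(s['gripper_width'],3),s['grip_force'],np.round(s['qpos'],2))
pr('0')
print(move_linear([566.7,-110.8,136],quat(a0),v=100,stop_force=15)); pr('down')
grasp(); pr('grip')
dwell(.2);pr('d')
E
```

```text
0 2.32 [ 565.8 -111.5  264.7] [-0.  -0.6  0.2] [-0.01  0.03  0.01] 0.999 0.0 [ 0.66  0.33 -0.69  1.66  0.22  1.23  0.9 ]
False
down 3.76 [ 567.3 -110.8  136.7] [-0.1  0.4 -0. ] [-0.03  0.01  0.01] 0.998 0.0 [ 0.61  0.45 -0.65  1.81  0.32  0.99  0.81]
grip 4.53 [ 566.7 -110.8  136. ] [-1.   0.3 -0.5] [-0.01 -0.04  0.01] 0.003 0.0 [ 0.61  0.45 -0.65  1.81  0.32  0.99  0.81]
d 4.72 [ 566.7 -110.8  136. ] [-0.1  0.2 -0.1] [ 0.02 -0.02 -0.01] 0.0 0.0 [ 0.61  0.45 -0.65  1.81  0.32  0.99  0.81]
```

The fingers shut on nothing (width 0.0), so I'll look before moving.

```bash
python3 - <<'E'
from h import *
im,d=snap('side'); cv2.imwrite('pics/s2.png',cv2.resize(im[180:400,220:480],None,fx=2.5,fy=2.5)[...,::-1])
E
```

```text
(no output)
```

View pics/s2.png

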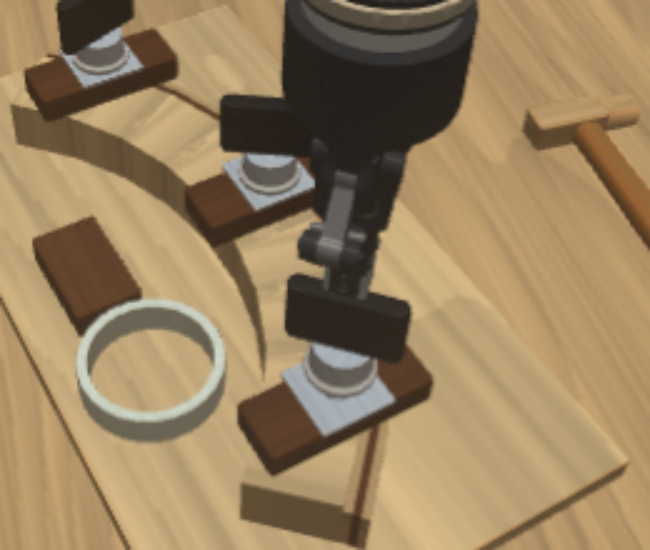

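```bash
python3 - <<'E'
from h import *
print(state()['eef_pos'],state()['gripper_width'])
P=cloud('side')
for r in range(190,330,5):
    print(r,[tuple(P[r,c].round().astype(int)) for c in (348,358,368)])
im,d=snap('wrist'); cv2.imwrite('pics/w2.png',im[...,::-1])
snap('top'); Q=cloud('top'); m=(Q[...,2]>156)&(Q[...,2]<170)&(np.hypot(Q[...,0]-566,Q[...,1]+110)<60); print('top bar',Q[m].mean(0) if m.any() else None,m.sum())
E
```

```text
[ 566.71307982 -110.78348457  135.99659566] -0.004365397189179033
190 [(np.int64(536), np.int64(-122), np.int64(343)), (np.int64(541), np.int64(-135), np.int64(352)), (np.int64(547), np.int64(-143), np.int64(357))]
195 [(np.int64(534), np.int64(-128), np.int64(342)), (np.int64(543), np.int64(-132), np.int64(344)), (np.int64(550), np.int64(-138), np.int64(347))]
200 [(np.int64(534), np.int64(-130), np.int64(338)), (np.int64(542), np.int64(-135), np.int64(341)), (np.int64(550), np.int64(-139), np.int64(341))]
205 [(np.int64(534), np.int64(-132), np.int64(333)), (np.int64(540), np.int64(-140), np.int64(339)), (np.int64(549), np.int64(-144), np.int64(340))]
210 [(np.int64(534), np.int64(-132), np.int64(327)), (np.int64(541), np.int64(-139), np.int64(332)), (np.int64(549), np.int64(-144), np.int64(334))]
215 [(np.int64(535), np.int64(-131), np.int64(321)), (np.int64(541), np.int64(-140), np.int64(326)), (np.int64(549), np.int64(-145), np.int64(329))]
220 [(np.int64(535), np.int64(-131), np.int64(314)), (np.int64(541), np.int64(-141), np.int64(321)), (np.int64(550), np.int64(-145), np.int6
[... 2485 characters left out ...]
)), (np.int64(573), np.int64(-124), np.int64(160))]
310 [(np.int64(553), np.int64(-110), np.int64(139)), (np.int64(564), np.int64(-118), np.int64(144)), (np.int64(574), np.int64(-125), np.int64(149))]
315 [(np.int64(554), np.int64(-111), np.int64(129)), (np.int64(564), np.int64(-120), np.int64(136)), (np.int64(575), np.int64(-126), np.int64(141))]
320 [(np.int64(553), np.int64(-114), np.int64(121)), (np.int64(566), np.int64(-118), np.int64(123)), (np.int64(576), np.int64(-126), np.int64(129))]
325 [(np.int64(551), np.int64(-120), np.int64(120)), (np.int64(563), np.int64(-125), np.int64(123)), (np.int64(577), np.int64(-125), np.int64(116))]
top bar [549.0997632  -98.544411   162.95765041] 109
```

View pics/w2.png

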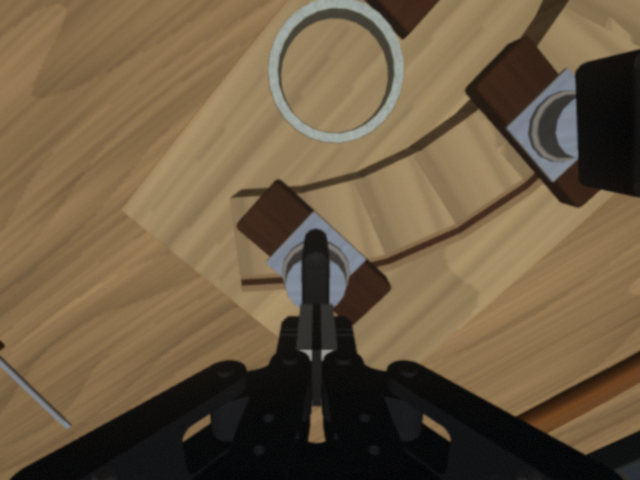

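```bash
python3 - <<'E'
from h import *
f=np.load('wrist.npz'); P=cloud('wrist'); 
for r in range(225,470,10): print(r,[P[r,c].round().astype(int).tolist() for c in (308,317,325)])
s=state(); T=R.from_quat(s['ee_rot']); print('cam in tool',T.inv().apply(f['xyz']-s['eef_pos']))
E
```

```text
225 [[545, -103, 84], [548, -98, 85], [551, -94, 85]]
235 [[540, -98, 135], [541, -94, 139], [545, -91, 132]]
245 [[540, -97, 152], [541, -94, 155], [545, -92, 149]]
255 [[541, -98, 163], [543, -95, 164], [545, -92, 162]]
265 [[544, -100, 164], [546, -97, 164], [548, -94, 163]]
275 [[548, -103, 164], [550, -100, 164], [552, -97, 164]]
285 [[552, -105, 163], [554, -102, 163], [556, -99, 163]]
295 [[555, -108, 164], [558, -105, 163], [560, -102, 162]]
305 [[555, -108, 174], [557, -105, 174], [559, -102, 174]]
315 [[556, -107, 182], [557, -105, 182], [559, -102, 183]]
325 [[556, -107, 190], [557, -105, 190], [559, -102, 190]]
335 [[556, -107, 196], [557, -104, 198], [559, -103, 196]]
345 [[555, -107, 204], [558, -105, 203], [559, -102, 204]]
355 [[555, -107, 210], [559, -106, 205], [558, -102, 211]]
365 [[555, -106, 217], [562, -108, 206], [557, -102, 217]]
375 [[557, -107, 218], [565, -110, 206], [559, -103, 219]]
385 [[561, -110, 216], [569, -112, 206], [564, -106, 215]]
395 [[563, -112, 217], [572, -114, 206], [566, -108, 217]]
405 [[566, -114, 217], [576, -117, 205], [569, -110, 217]]
415 [[569, -116, 217], [729, -219, 0], [573, -112, 216]]
425 [[571, -117, 218], [739, -226, 0], [575, -114, 217]]
435 [[573, -118, 221], [751, -234, -1], [576, -114, 220]]
445 [[557, -107, 244], [558, -105, 244], [559, -103, 245]]
455 [[557, -107, 247], [558, -105, 247], [558, -103, 247]]
465 [[555, -105, 251], [557, -104, 251], [559, -103, 250]]
cam in tool [ 7.74776669e+01 -8.10285853e-02 -1.74967860e+02]
```

The depth data shows the shut fingers ending at or above the bar top (z≈164–174), though the reported TCP is z=136. I'll lift clear and measure where the fingertips really are.

```bash
python3 - <<'E'
from h import *
move_linear([566.7,-110.8,196],v=150); dwell(.1); s=state(); print(s['clock'],s['eef_pos'],s['gripper_width'])
T=R.from_quat(s['ee_rot'])
for n in('wrist','side'):
    im,d=snap(n); P=cloud(n); q=T.inv().apply((P-s['eef_pos']).reshape(-1,3)).reshape(P.shape)
    m=(np.hypot(q[...,0],q[...,1])<45)&(q[...,2]<20)&(q[...,2]>-120)&(d>0)
    z=q[m][:,2]; print(n,np.histogram(z,np.arange(-120,21,10))[0])
    b=m&(q[...,2]>-75); v,u=np.nonzero(b); i=np.argsort(-q[b][:,2])[:400:40]; print(q[b][i].round().tolist(),u[i],v[i])
    if n=='side': cv2.imwrite('pics/s3.png',cv2.resize(im[160:380,220:480],None,fx=2.5,fy=2.5)[...,::-1])
E
```

```text
5.525 [ 565.69348967 -110.91647309  194.64946881] -0.002178542000395854
wrist [ 9412 10897  7382  8573  2334  1270  1027   854   169     0     0     0
     0     0]
[[10.0, -4.0, -35.0], [11.0, -1.0, -38.0], [11.0, 4.0, -39.0], [12.0, -4.0, -39.0], [11.0, -5.0, -40.0], [7.0, -8.0, -40.0], [12.0, -1.0, -41.0], [7.0, 11.0, -42.0], [7.0, 12.0, -42.0], [7.0, -9.0, -43.0]] [307 314 327 307 305 298 314 346 349 293] [304 305 306 306 307 318 308 320 319 320]
side [126 134 126  72  34   6 117 124  53   0   0   0   0   0]
[[5.0, -6.0, -30.0], [4.0, -13.0, -39.0], [4.0, -13.0, -42.0], [-10.0, 7.0, -45.0], [-8.0, -7.0, -49.0], [10.0, -7.0, -52.0], [-10.0, -7.0, -55.0], [-10.0, -6.0, -59.0]] [357 357 358 374 370 354 372 373] [265 264 262 251 257 251 253 250]
```

View pics/s3.png

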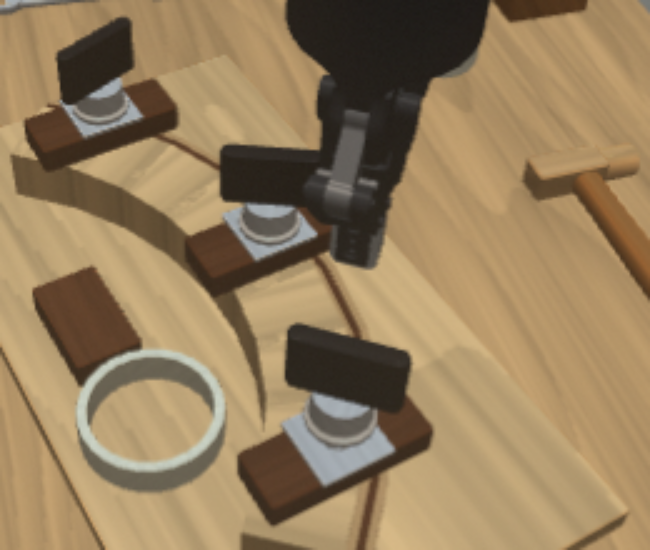

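The picture shows the shut fingertips (crop ~(355,262)) well above the bar. Both depth views put them about 36 mm behind the reported TCP with no lateral offset, so the tool is effectively 36 mm shorter than stated. I'll allow for that, open, descend and grasp.

```bash
cat >> h.py <<'E'
TIP=36
def pr(t): s=state(); print(t,round(s['clock'],2),s['eef_pos'].round(1),np.round(s['force'],1),np.round(s['torque'],2),round(s['gripper_width'],3),round(s['grip_force'],1),np.round(s['qpos'],2)); return s
E
python3 - <<'E'
from h import *
open_jaws(); pr('open')
print(move_linear([566.7,-110.8,135-TIP],v=110,stop_force=12)); pr('down')
grasp(); pr('grip')
E
```

```text
open 6.41 [ 566.7 -110.8  196. ] [-0.2  0.   0. ] [ 0.06 -0.03  0.01] 1.001 0.0 [ 0.64  0.39 -0.67  1.75  0.27  1.1   0.86]
False
down 7.44 [ 567.4 -110.8   99.7] [-0.5 -0.2  0.3] [0.   0.02 0.03] 1.001 0.0 [ 0.59  0.49 -0.63  1.84  0.36  0.92  0.78]
grip 8.11 [ 566.5 -111.1   99.1] [-1.4 -0.8  1.4] [-0.15  0.17 -0.03] 0.13 59.6 [ 0.59  0.49 -0.63  1.84  0.36  0.92  0.78]
```

It holds the bar now (width 0.13, 60 N). Next I'll turn it backward in steps while watching force and torque.

```bash
python3 - <<'E'
from h import *
a0=np.radians(146.2)
for da in(.2,.4,.6,.8,.95,1.1):
    goto([566.7,-110.8,135-TIP],quat(a0+da)); s=pr(da)
    if np.linalg.norm(s['force'])>40 or abs(s['torque'][2])>2: print('STOP');break
E
```

```text
0.2 8.4 [ 566.4 -111.3   99. ] [-1.2 -1.5  0.9] [-0.32  0.31  0.05] 0.127 59.8 [ 0.63  0.51 -0.67  1.84  0.39  0.93  0.95]
0.4 8.69 [ 566.4 -111.5   99. ] [-1.8 -2.1  3. ] [-0.52  0.47 -0.01] 0.128 59.8 [ 0.66  0.52 -0.72  1.84  0.42  0.94  1.12]
0.6 8.98 [ 566.3 -111.7   99. ] [-2.  -3.4  2.9] [-0.83  0.6   0.  ] 0.133 59.8 [ 0.69  0.54 -0.77  1.84  0.45  0.95  1.3 ]
0.8 9.27 [ 566.3 -111.9   98.9] [-2.3 -5.3  2.7] [-1.12  0.59  0.11] 0.128 59.8 [ 0.72  0.55 -0.82  1.84  0.48  0.96  1.47]
0.95 9.52 [ 566.4 -112.1   98.2] [-0.5 -3.6 -3.2] [-1.22  0.16  0.04] 0.129 59.0 [ 0.74  0.57 -0.85  1.84  0.51  0.97  1.6 ]
1.1 9.77 [ 566.4 -112.3   98.1] [ 0.2 -5.5 -1.8] [-1.26  0.14  0.02] 0.132 59.0 [ 0.77  0.58 -0.89  1.83  0.53  0.99  1.72]
```

The vertical force changed sign between 0.8 and 0.95 rad: the nut is free and hanging in the fingers, past the thread start. I'll lower it 11 mm.

```bash
python3 - <<'E'
from h import *
a0=np.radians(146.2)
print(move_linear([566.4,-112.2,135-TIP-11.5],quat(a0+1.1),v=12,stop_force=20)); dwell(.2); pr('low')
snap('side');im,d=snap('wrist'); P=cloud('wrist')
m=(P[...,2]>135)&(P[...,2]<175)&(np.hypot(P[...,0]-566,P[...,1]+112)<36)&(np.hypot(P[...,0]-566,P[...,1]+112)>18)&(im.sum(-1)<200)&(d>0)
print(m.sum(),np.histogram(P[m][:,2],np.arange(135,176,4)))
cv2.imwrite('pics/w4.png',im[...,::-1])
E
```

```text
False
low 11.08 [ 566.5 -112.4   88.1] [-2.  -4.3  2. ] [-1.25  0.43 -0.01] 0.127 59.8 [ 0.76  0.59 -0.88  1.84  0.55  0.97  1.72]
6752 (array([ 203,  207,  230,  395, 2016,    6,  214,  784, 1000, 1697]), array([135, 139, 143, 147, 151, 155, 159, 163, 167, 171, 175]))
```

View pics/w4.png

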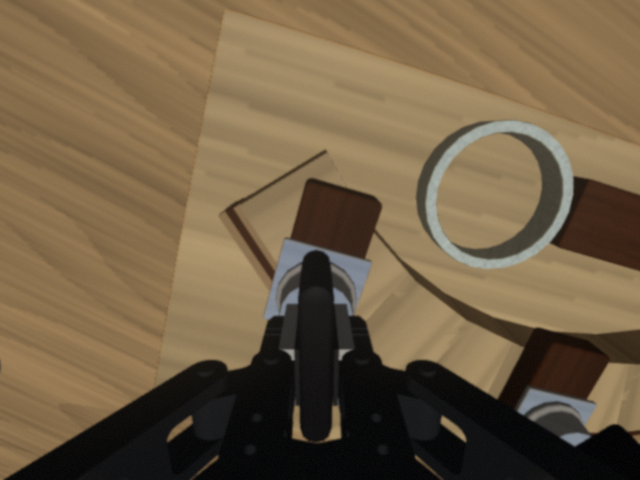

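The bar is gripped centrally between the pads, and its top is now at z≈153, down 11 mm. Now I'll turn it forward, sinking 7 mm/rad once past zero.

```bash
python3 - <<'E'
from h import *
a0=np.radians(146.2); q0=-.27; z0=135-TIP-11.5; trim=0
for q in(-.1,.05,.2,.35,.5,.65,.8,.9,.97,1.03,1.1):
    goto([566.5,-112,z0-7*max(q,0)+trim],quat(a0+1.1-(q-q0))); s=pr(q)
    if abs(s['torque'][2])>1.5 or np.linalg.norm(s['force'])>45: print('STOP');break
E
```

```text
-0.1 11.45 [ 566.4 -112.1   88.1] [-3.  -4.9  2.6] [-1.23  0.58 -0.06] 0.132 59.8 [ 0.73  0.58 -0.84  1.84  0.52  0.95  1.58]
0.05 11.7 [ 566.3 -112.    87.7] [-2.8 -4.6  3. ] [-1.17  0.55 -0.06] 0.129 59.7 [ 0.71  0.56 -0.8   1.85  0.49  0.94  1.45]
0.2 11.95 [ 566.3 -111.8   86.6] [-2.8 -4.5  2.9] [-1.06  0.62 -0.18] 0.13 59.7 [ 0.69  0.55 -0.76  1.85  0.47  0.93  1.32]
0.35 12.2 [ 566.4 -111.6   85.6] [-3.8 -4.4  3.4] [-1.04  0.67 -0.15] 0.136 60.0 [ 0.66  0.54 -0.73  1.85  0.45  0.92  1.19]
0.5 12.45 [ 566.4 -111.4   84.4] [-3.2 -3.7  3. ] [-0.87  0.68 -0.17] 0.129 60.0 [ 0.64  0.53 -0.69  1.85  0.42  0.91  1.06]
0.65 12.7 [ 566.5 -111.3   83.3] [-2.6 -2.1  5.2] [-0.66  0.76 -0.21] 0.131 60.3 [ 0.61  0.52 -0.66  1.86  0.4   0.9   0.93]
0.8 12.95 [ 566.6 -111.1   82.2] [-3.6 -1.9  5.5] [-0.43  0.82 -0.14] 0.132 60.5 [ 0.59  0.52 -0.62  1.86  0.38  0.89  0.8 ]
0.9 13.2 [ 566.7 -111.    81.7] [-4.4 -1.3  6.9] [-0.33  0.93 -0.18] 0.129 60.7 [ 0.57  0.51 -0.59  1.86  0.36  0.88  0.72]
0.97 13.45 [ 566.8 -110.9   81.7] [-4.9 -2.2  9.8] [-0.28  1.15 -0.12] 0.131 61.1 [ 0.56  0.51 -0.58  1.86  0.35  0.88  0.66]
1.03 13.7 [ 566.9 -110.9   81.6] [-5.7 -1.4 12.2] [-0.27  1.29  0.17] 0.125 61.5 [ 0.55  0.5  -0.56  1.86  0.34  0.87  0.6 ]
1.1 13.95 [ 567.  -110.9   81.6] [-6.7 -2.  14.2] [-0.45  1.51  1.18] 0.131 67.5 [ 0.53  0.5  -0.55  1.86  0.33  0.87  0.55]
```

Torque rose to 1.2 N m as z stopped 17.5 mm down, so the nut is on its hard stop. I'll release, lift and verify.

```bash
python3 - <<'E'
from h import *
open_jaws(); s=pr('open'); p=s['eef_pos']
move_linear([p[0],p[1],p[2]+140],v=150); pr('up')
goto_joints([1.155,0.469,-0.049,1.532,0.024,1.141,-0.082]); pr('away')
snap('top');f=np.load('top.npz');P=cloud('top');im=f['im'].astype(int)
for u,v in((206,281),(301,229),(408,238)):
    w=np.zeros((480,640),bool);w[v-35:v+35,u-30:u+30]=1
    q=P[w&(im.sum(-1)<200)&(f['d']>0)]; zt=np.percentile(q[:,2],97)
    t=q[q[:,2]>zt-8]; e=np.linalg.svd(t[:,:2]-t[:,:2].mean(0),full_matrices=False)[2][0]
    print(u,v,zt,t[:,:2].mean(0),np.degrees(np.arctan2(e[1],e[0]))%180)
E
```

```text
open 14.66 [ 566.5 -112.    79.7] [-0.3 -0.3 -1.2] [0.02 0.03 0.02] 1.002 0.0 [ 0.53  0.5  -0.54  1.86  0.33  0.87  0.54]
up 15.74 [ 565.8 -112.   218.7] [-0.3  0.4 -0.7] [0.03 0.01 0.02] 1.003 0.0 [ 0.59  0.35 -0.6   1.72  0.22  1.14  0.64]
away 17.89 [ 257.1 -624.2  199. ] [ 0.1 -0.4  0.1] [0. 0. 0.] 0.999 0.0 [ 1.15  0.47 -0.05  1.53  0.02  1.14 -0.08]
206 281 147.29598471110742 [494.83691515 194.5011129 ] 30.947368396193525
301 229 148.25513890930654 [577.14931064  52.5307516 ] 160.0970476358965
408 238 147.4338037701141 [ 565.88174269 -109.72378742] 135.65395659500334
```

The high nut's top is now at 147.4, level with the other two (18 mm down), and the other two haven't moved.

```bash
python3 -c "
from workcell import *
dwell(.3); print(job_done())"
```

```text
the job is handed in; nothing more can be done
None
```

The high nut was turned back, dropped into the thread start, run forward to its hard stop (17.7 mm down by the top camera) and released; the other two nuts did not move, and the job was handed in at about 18 s of the 42 s limit.

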